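# Load a cover into a sloping drill jig and clamp it to the set torque

### The job

Get the cast cover ready for drilling: turn it so that its side lug matches the cutout in the sloping jig, and lay it fully home in the pocket, flat on the pocket's floor. Then turn the jig's black knob clockwise so that the clamp arm swings over the lug and against its stop, and keep turning until the knob's slip clutch clicks; let go and leave it clamped. Leave the other tools where they lie.

Things in the scene. Friction and masses are not known exactly. Their poses are not given: they have to be found in the camera images.
- cover_center (a point): The cover's centre, half-way up its 42 mm, 21 mm above its underside, in the middle of flange and housing. The cover lies on the worktop raised side up; z points out of that side. On the flange (12 mm thick) stands a housing with straight sides, 36 mm (x) by 60 mm (y), 30 mm high, to grip by, best across the 36 mm; low ribs (8 mm high) run from it to both flange ends along y.
- cover: The same cover (axes as cover_center, origin in the middle of its underside): bare cast aluminium, 0.25 to 0.5 kg. Flange 76 mm (x) by 112 mm (y), 12 mm thick. At its -y end a lug sticks out 22 mm; it is 28 mm wide (x = -28 to 0 mm, so off to the -x side) and 12 mm thick.
- cover_lug (a point): Point in the middle of the lug's top face: x -14, y -66, z -9 mm from cover_center in the cover's axes.
- jig: The drill jig, fixed to the worktop: plywood stand (base 150x212 mm) under a dark steel plate 200 mm wide and 130 mm up the slope, whose face slopes 25 degrees up and away from the robot, its middle 65 mm above the worktop; it may stand turned a little. Origin at the centre of its underside, z up.
- pocket_center (a point): Middle of the mouth of the pocket in the jig's plate, level with the plate's face. z points out of the sloping face (25 degrees from vertical, leaning to the robot), x up the slope, y to the left. Cutout 10 mm deep, 1.5 mm larger all round than the cover, with a 3 mm lead-in; the lug's part is at -y, to the -x side. Cover home: axes match, cover_center 11 mm above this point along z.
- pocket_lug (a point): Middle of the lug's part of the cutout, level with the plate's face: x -14, y -66 mm from pocket_center. With the cover home, cover_lug lies 2 mm above it (the flange stands 2 mm proud of the plate).
- knob_grip (a point): Point on the axis of the black fluted round knob (45 mm diameter, 37 mm tall) at the upper right of the sloping plate, 13 mm below the knob's top, 54 mm above the plate's face; x 42, y -95 mm from pocket_center along its axes. z is the knob's axis, parallel to the pocket's z. Things beside it stand no higher than 32 mm above the plate's face.
- clamp_arm (a joint): Angle of the steel clamp arm (16 mm wide, 63 mm long, 11 to 24 mm above the plate's face, under the knob on its axis), rad. 0 to 0.2: parked, clear of the pocket. Grows clockwise seen from above, to 0.85 at the stop pin, its tip then over the lug. Turning the knob swings it with about 0.1 N m, up to 0.25 where its pad rides up on the lug. It stays where it is left.
- clamp_clutch (a joint): Slip clutch in the knob's foot: how far the knob has turned on past the clamp arm, rad, clockwise. 0 while the knob carries the arm along. With the arm on its stop the clutch gives way at roughly 0.4 N m; past 0.2 it clicks over and stays at 0.27; let go before that, it springs back. Turned on still further, the knob slips with about 0.6 N m, which does no harm.
- clamp_pad: Sprung round steel pad under the clamp arm's tip, 24 mm in diameter; it rides 1.5 mm up onto the lug and presses it with about 3 N when the arm is on its stop. Origin on its centre line, level with the plate's face.
- screwdriver: Bystander: yellow and black screwdriver, 200 mm.
- sanding_block: Bystander: black and grey sanding block, 110x58x30 mm.
- offcut: Bystander: block of light wood, 42x80x36 mm.

How it is judged:
By the outcome, as a careful person would: the job done as asked, in the order asked, and still so for the second after the job is handed in, with the robot touching nothing.
It also fails if it takes over 50 s, if anything falls off the work surface, if the arm or the gripper's body presses on something with over 40 N, if the wrist force passes 120 N, or if a joint passes its speed limit or range.

### The arm

A 7-joint arm with a two-finger parallel gripper is mounted at the origin on a cart in front of the work surface, level with it; the furniture and walls round the work are solid. World frame = base frame: x ahead of the robot, y to its left, z up, the work surface at z = 0. Lengths are in m, angles in rad, forces in N, time in s.
With the tool pointing down it reaches from about 0.4 to 0.75 m from the base axis. Payload 19.5 kg.
Tool frame: the origin (TCP) lies midway between the tips of the shut fingers; the grasp point (between the pads) lies 19 mm behind it; z points along the fingers, y is the line along which they close (so a half turn about z gives the same grasp; the last joint's range is limited). The gripper opens to 85 mm and grips with 20 to 120 N. Pads are 22 mm wide; open, the fingers measure 114 mm over their backs; the gripper's body (76 mm by 85 mm) begins 54 mm behind the grasp point. The pads swing forward as they close: fully open they stand 13 mm farther back than shut.
Start: joints at [-1.34, 0.707, -0.028, 1.485, 0.022, 0.951, -0.075], TCP at [0.155, 0.554, 0.231] pointing down, gripper open.
Joint ranges: [-2.71, 2.71], [-0.32, 2.16], [-1.57, 1.52], [0, 2.45], [-1.46, 4.6], [0, 2.02], [-2.83, 2.83]. Speed limits (rad/s): [1.89, 1.89, 2.57, 2.57, 3.01, 3.01, 3.01].

### API

Orientations are given as a unit quaternion [x, y, z, w].
In Python, from rig import * gives the robot as it stands.
- The arm moves only by the tool play_rows, never from a script. Its arguments are lists of equal length, an entry for each row: "claw": the opening, from -1 (shut) to 1 (fully open), so that 0 is half open; "slide": the shift along the world's x, y, z in mm, a list of three; "yaw": the turn about the world's z in rad. A call has exactly 8 rows; each row shifts and turns the commanded pose from where the row before left it; what a row does not reach is not made up. A row lasts 1/8 s, in which the tool goes at most 62.5 mm and 10.7 degrees, less where a joint would pass 70% of its speed; a pose out of reach is approached as far as the arm can. A call is refused whole if a number of a shift passes 62.5 or a number of a turn 0.188, either way. A call with a gripper value outside its range is refused whole. The fingers move at their own pace and stop on an object; "squeeze" is the grip in N (left out, the last holds). Time passes only in rows, so rows that do not move let the fingers close, or fill a call up. It gives the time, the measured TCP pose, the force, the opening and the grip force at its end, in the units of the state.
- get_obs(): the state, without advancing time (a new reading comes with each control period).
- read_camera(name): name is "side" or "top"; returns a dict with "image" (400x640x3 uint8, red, green, blue), "fx", "fy", "cx", "cy" (pixels), "k1" (the pictures are not rectified: a ray, as slopes to the right and down, at radius r is drawn at 1 + k1 r^2 times it, then the intrinsics apply), "xyz" and "attitude" of the camera in the world. Camera axes: x right, y down, z forward; pixel columns grow to the right and rows downward; lengths in m; the calibration is good to about 2 mm. A picture is of the moment at which its call begins. There is no depth.
- close_job(): hands the job in; it is judged then, once.
Trained networks look in the newest picture that a camera, given by its name, has taken for a name from the list of things; names that differ only in an ending like _2 or _b are one class to them, and where a whole thing is asked for, a point or a joint stands for the part that bears it (a point fixed in the world has none). Each returns a list of dicts, best first, with "score" (0 to 1); they miss things now and then, are a little off and sometimes report something else, mostly with a low value. They report only what shows in the picture. A call takes as long as a camera call.
- silhouettes(camera, thing): "region" (400x640 bool, what is visible of it) and "box" ([left, top, right, bottom] in pixels, round what is visible of it).
- landmark_of(camera, thing): "pixel" ([column, row] in pixels: a listed point, or the origin of a listed thing).
The state is a dict: "t": time; "qpos": joint angles; "dq": joint speeds; "tau": joint torques, N m; "ee_pos": TCP position; "tool_rot": TCP orientation; "wrist_force": force on the tool from outside, world axes, zero at the start; "torque": the same for the moment, N m; "opening": opening from 0.0 (shut) to 1.0 (fully open); "grip_force": force on a finger pad.
Only numpy, scipy, OpenCV 4.12 (cv2) and the standard library are available. Lean on these libraries where they do the work, as an engineer would, in place of code of your own. Each camera call takes 0.05 s, during which the arm holds its last target. There are 200 camera calls.

## Working session

There is one attempt and no reset: what is moved stays moved. The work goes in short steps, Python scripts to look and compute and a tool call to move; the robot and the scene stay as the last step left them, time stands still between calls to the robot, and variables do not carry over. Pictures are saved under pics/ and viewed, at most 10 in all, crops included, and the job is handed in when it is done.

Besides the shell and the picture viewer there is one more tool, called after "Emit:" as name(argument=value, ...) on one line, values as JSON. play_rows: Moves the arm, as the interface text tells. Its arguments: {"type":"object","properties":{"claw":{"type":"array","items":{"type":"number"}},"slide":{"type":"array","items":{"type":"array","items":{"type":"number"}}},"yaw":{"type":"array","items":{"type":"number"}},"squeeze":{"type":"number"}},"required":["claw","slide","yaw"]}

```bash
mkdir -p pics
cat > h.py <<'E'
from rig import *
import numpy as np, cv2
from scipy.spatial.transform import Rotation as R
def cam(n):
    c=read_camera(n); return c
def par(c):
    Rm=np.array(c["attitude"],float)
    Rm=R.from_quat(Rm).as_matrix() if Rm.size==4 else Rm.reshape(3,3)
    K=np.array([[c["fx"],0,c["cx"]],[0,c["fy"],c["cy"]],[0,0,1]],float)
    return K,np.array([c["k1"],0,0,0,0.]),Rm,np.array(c["xyz"],float)
def ray(c,px):
    K,d,Rm,o=par(c)
    p=cv2.undistortPoints(np.array([[px]],float),K,d)[0,0]
    v=Rm@np.array([p[0],p[1],1]); return o,v/np.linalg.norm(v)
def proj(c,P):
    K,d,Rm,o=par(c); P=np.atleast_2d(P)
    return cv2.projectPoints(((P-o)@Rm),np.zeros(3),np.zeros(3),K,d)[0][:,0]
def onz(c,px,z):
    o,v=ray(c,px); return o+v*(z-o[2])/v[2]
def tri(c1,p1,c2,p2):
    o1,v1=ray(c1,p1);o2,v2=ray(c2,p2)
    A=np.stack([v1,-v2],1);s=np.linalg.lstsq(A,o2-o1,rcond=None)[0]
    a=o1+s[0]*v1;b=o2+s[1]*v2
    return (a+b)/2,np.linalg.norm(a-b)
E
python3 - <<'E'
from h import *
C={}
for n in("side","top"):
    C[n]=cam(n); cv2.imwrite(f"pics/{n}0.png",C[n]["image"][...,::-1])
    print(n,C[n]["xyz"],C[n]["attitude"],C[n]["fx"],C[n]["k1"])
for t in("cover_center","cover_lug","pocket_center","pocket_lug","knob_grip","clamp_pad","jig","cover"):
    D={n:landmark_of(n,t) for n in C}
    for n in D: print(t,n,[(np.round(d["pixel"],1),round(d["score"],2)) for d in D[n][:2]])
    if D["side"] and D["top"]: print("   ",*tri(C["side"],D["side"][0]["pixel"],C["top"],D["top"][0]["pixel"]))
print(get_obs())
E
```

```text
side [ 0.44332156 -1.12458681  0.49166384] [ 0.81545155 -0.02094084  0.008542   -0.57838333] 433.9265455099626 -0.022299320789250454
top [ 0.36522886 -0.06101892  1.36023884] [-0.69567939  0.71687706 -0.02941506  0.0353867 ] 442.98482275932 -0.03917714924153922
cover_center side [(array([319.7, 205.1]), 0.87)]
cover_center top [(array([243.5, 206. ]), 0.76)]
    [0.48983771 0.195647   0.013641  ] 0.010162760306435733
cover_lug side [(array([334.3, 205.8]), 0.97)]
cover_lug top [(array([239. , 185.1]), 0.64)]
    [0.54702948 0.21030485 0.00551287] 0.007354688581512364
pocket_center side [(array([368.5, 252.8]), 0.83), (array([349.8, 238. ]), 0.16)]
pocket_center top [(array([392.1, 161.9]), 0.84)]
    [ 0.59147702 -0.25610336  0.0626286 ] 0.013300182451087716
pocket_lug side [(array([351.3, 261.2]), 0.64)]
pocket_lug top [(array([405.9, 182.3]), 0.83)]
    [ 0.53908759 -0.29512597  0.06188752] 0.0058986361728742285
knob_grip side [(array([351.5, 236.4]), 0.94)]
knob_grip top [(array([424.3, 174.6]), 0.74)]
    [ 0.5416219  -0.33320671  0.1378241 ] 0.009055497446675614
clamp_pad side [
[... 356 characters left out ...]
7199433918
{'t': 0.9, 'qpos': array([-1.33969315,  0.70651703, -0.02758518,  1.48461098,  0.02198026,
        0.95092098, -0.07550105]), 'dq': array([ 0.00140394, -0.0011552 ,  0.00053574,  0.00211563, -0.00059849,
       -0.00073651,  0.00016109]), 'tau': array([ 1.53314657e-03, -8.82991290e+01,  1.23456236e+00, -2.36386174e+01,
        1.70645944e-02,  1.74378969e-03,  2.82448343e-05]), 'ee_pos': array([0.1549131 , 0.55369805, 0.23125575]), 'tool_rot': array([ 1.36000590e-01,  9.90708753e-01, -7.62838791e-05, -1.38057132e-05]), 'wrist_force': array([0.07480424, 0.63552562, 0.45809   ]), 'torque': array([ 0.01308639, -0.00897012, -0.02513512]), 'grip_force': 0.0, 'opening': 0.9961928370292}
```

View pictures.

Run:
```python
import cv2
a=cv2.imread("pics/side0.png")[150:350,220:480];b=cv2.imread("pics/top0.png")[110:260,210:450]
cv2.imwrite("pics/s1.png",cv2.resize(a,None,fx=3,fy=3,interpolation=2));cv2.imwrite("pics/t1.png",cv2.resize(b,None,fx=3.3,fy=3.3,interpolation=2))
```

```text
(no output)
```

View pics/s1.png

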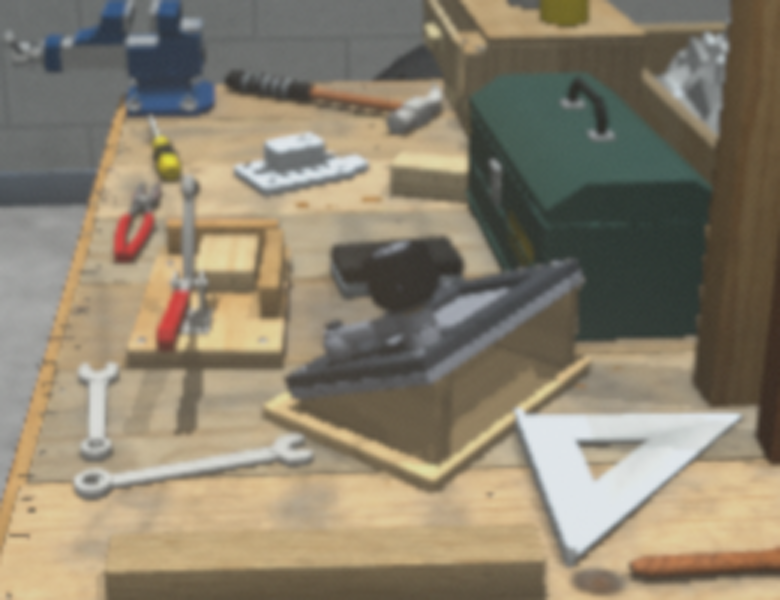

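View pics/t1.png

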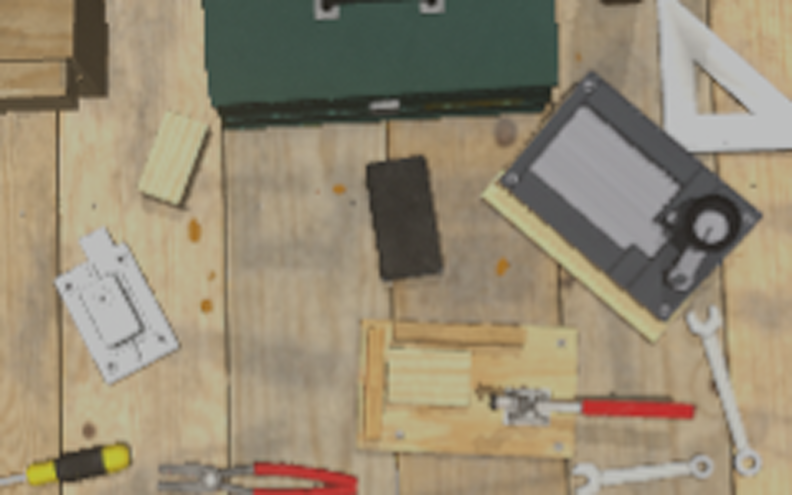

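The side picture shows the cover on the bench at about (320,205) and the jig at (365,250). In the top picture the cover is at (245,203) with its lug pointing up, and the jig at (395,165) is turned about -40°. The parked clamp arm is at (416,192). Next I'll fit both poses.

```bash
cat >> h.py <<'E'
from scipy.optimize import minimize, least_squares
S=8
def render(c,polys,box):
    l,t,r,b=box; m=np.zeros(((b-t)*S,(r-l)*S),np.uint8)
    for P in polys:
        p=cv2.convexHull(((proj(c,P)-[l-.5,t-.5])*S).astype(np.float32))
        cv2.fillConvexPoly(m,np.round(p).astype(np.int32),255)
    return cv2.resize(m,(r-l,b-t),interpolation=cv2.INTER_AREA).astype(float)/255
def bx(x0,x1,y0,y1,z0,z1): return np.array([[x,y,z] for x in(x0,x1) for y in(y0,y1) for z in(z0,z1)])/1000.
COV=[bx(-38,38,-56,56,0,12),bx(-28,0,-78,-56,0,12),bx(-18,18,-30,30,12,42)]
TILT=R.from_euler('y',-25,degrees=True)
def frame(yaw,tilt=False):
    r=R.from_euler('z',yaw); return r*TILT if tilt else r
def nm(f,x0,st):
    x0=np.array(x0,float); sim=np.vstack([x0]+[x0+np.eye(len(x0))[i]*st[i] for i in range(len(x0))])
    return minimize(f,x0,method="Nelder-Mead",options=dict(initial_simplex=sim,maxiter=250,xatol=1e-4,fatol=1e-5))
def corr(a,b): return np.corrcoef(a.ravel(),b.ravel())[0,1]
E
python3 - <<'E'
from h import *
C={n:cam(n) for n in("side","top")}
g={}
for n in C:
    s=silhouettes(n,"cover")[0]; l,t,r,b=[int(v) for v in s["box"]]; B=(l-8,t-8,r+8,b+8)
    g[n]=(s["region"][B[1]:B[3],B[0]:B[2]].astype(float),B); print(n,s["score"],s["box"])
for sets in(("top",),("side",),("top","side")):
    def f(p):
        W=lambda P: frame(p[2]).apply(P)+[p[0],p[1],0]
        return -sum(corr(render(C[n],[W(P) for P in COV],g[n][1]),g[n][0]) for n in sets)
    for y0 in (2.06,2.06-np.pi):
        r=nm(f,[.49,.195,y0],[.01,.01,.1]); print("cover",sets,r.x,np.degrees(r.x[2]),r.fun)
# jig by landmarks
L={"pocket_center":[0,0,0],"pocket_lug":[-.014,-.066,0],"knob_grip":[.042,-.095,.054]}
obs=[(n,np.array(v),landmark_of(n,t)[0]["pixel"]) for t,v in L.items() for n in C]
def res(p): return np.concatenate([proj(C[n],frame(p[3],True).apply(v)+p[:3])[0]-px for n,v,px in obs])
q=least_squares(res,[.59,-.25,.063,-.7],loss="soft_l1"); print("jig lm",q.x,np.degrees(q.x[3]),np.round(res(q.x),1))
# pocket by image, top
gray=C["top"]["image"].mean(2); B=(365,130,425,205); I=gray[B[1]:B[3],B[0]:B[2]]
mo=[np.array([[x,y,0] for x in(-39.5,39.5) for y in(-57.5,57.5)])/1e3,np.array([[x,y,0] for x in(-29.5,1.5) for y in(-79.5,-57)])/1e3]
def f2(p,z=.063,d=0):
    rr=frame(p[2],True)
    pts=[rr.apply(P)+[p[0],p[1],z] for P in mo]
    m=render(C["top"],pts,B)
    if d: m=np.minimum(m,render(C["top"],[rr.apply(P-[0,0,.01])+[p[0],p[1],z] for P in mo],B))
    band=np.array(cv2.dilate((m>0.02).astype(np.uint8),np.ones((7,7))),bool)
    return -corr(m[band],I[band])
for d in(0,1):
    r=nm(lambda p:f2(p,d=d),[q.x[0],q.x[1],q.x[3]],[.008,.008,.1]); print("pocket img",d,r.x,np.degrees(r.x[2]),r.fun)
E
```

```text
side 0.63 [329.0, 228.5, 365.9, 269.7]
top 0.85 [227.0, 180.4, 263.9, 226.6]
cover ('top',) [0.48927827 0.1916963  2.04525304] 117.18436747587317 -0.966259224277863
cover ('top',) [ 0.49017571  0.19289458 -1.09603823] -62.7983648362089 -0.8862174038816166
cover ('side',) [0.49  0.195 2.06 ] 118.02930579694959 nan
cover ('side',) [ 0.49        0.195      -1.08159265] -61.970694203050414 nan
cover ('top', 'side') [0.49  0.195 2.06 ] 118.02930579694959 nan
cover ('top', 'side') [ 0.49        0.195      -1.08159265] -61.970694203050414 nan
  c /= stddev[:, None]
  c /= stddev[None, :]
Traceback (most recent call last):
IndexError: list index out of range
```

Run:
```python
from h import *
C={n:cam(n) for n in("side","top")}
L={"pocket_center":[0,0,0],"pocket_lug":[-.014,-.066,0],"knob_grip":[.042,-.095,.054]}
obs=[(n,np.array(v),d["pixel"]) for t,v in L.items() for n in C for d in landmark_of(n,t)[:1]]
obs+=[("top",np.array([0,0,0]),[392.1,161.9]),("top",np.array([-.014,-.066,0]),[405.9,182.3]),("top",np.array(L["knob_grip"]),[424.3,174.6]),("side",np.array([0,0,0]),[368.5,252.8]),("side",np.array([-.014,-.066,0]),[351.3,261.2]),("side",np.array(L["knob_grip"]),[351.5,236.4])]
def res(p): return np.concatenate([proj(C[n],frame(p[3],True).apply(v)+p[:3])[0]-px for n,v,px in obs])
q=least_squares(res,[.59,-.25,.063,-.7],loss="soft_l1"); print("jig lm",q.x,np.degrees(q.x[3]),np.round(res(q.x),1))
gray=C["top"]["image"].mean(2); B=(365,130,425,205); I=gray[B[1]:B[3],B[0]:B[2]]
mo=[np.array([[x,y,0] for x in(-39.5,39.5) for y in(-57.5,57.5)])/1e3,np.array([[x,y,0] for x in(-29.5,1.5) for y in(-79.5,-57)])/1e3]
def f2(p,z=.065,d=0):
    rr=frame(p[2],True); m=render(C["top"],[rr.apply(P)+[p[0],p[1],z] for P in mo],B)
    if d: m=np.minimum(m,render(C["top"],[rr.apply(P-[0,0,.01])+[p[0],p[1],z] for P in mo],B))
    band=render(C["top"],[rr.apply(P*[1.15,1.12,1])+[p[0],p[1],z] for P in mo],B)>.5
    return -corr(m[band],I[band])
for d in(0,1):
    r=nm(lambda p:f2(p,d=d),[q.x[0],q.x[1],q.x[3]],[.008,.008,.1]); print("pocket img",d,r.x,np.degrees(r.x[2]),r.fun)
p=r.x; V=C["top"]["image"][...,::-1][110:230,350:450].copy(); V=cv2.resize(V,None,fx=5,fy=5,interpolation=2)
poly=np.array([[-39.5,57.5],[39.5,57.5],[39.5,-57.5],[1.5,-57.5],[1.5,-79.5],[-29.5,-79.5],[-29.5,-57.5],[-39.5,-57.5]])/1e3
P3=np.c_[poly,np.zeros(8)]
for pp,col,z in((p,(0,0,255),.065),(q.x[[0,1,3]],(0,255,0),q.x[2])):
    u=(proj(C["top"],frame(pp[2],True).apply(P3)+[pp[0],pp[1],z])-[350-.5,110-.5])*5
    cv2.polylines(V,[np.round(u).astype(np.int32)],True,col,1)
cv2.imwrite("pics/pk.png",V)
```

```text
jig lm [ 0.58973338 -0.25126084  0.06582982 -0.67873513] -38.888658490609615 [ 2.1 -3.7  0.1 -0.7 -1.6 -4.5 -0.2  3.   1.8  1.5  2.1  3.2 -1.6  2.7
 -0.2 -0.7  0.1  1.8  1.9 -2.7 -1.7  0.9  2.5  2.4]
pocket img 0 [ 0.59335236 -0.25698662 -0.75001253] -42.97255251481833 -0.9273644472323036
pocket img 1 [ 0.59251811 -0.25610634 -0.74805679] -42.8604969024428 -0.9690161495580425
```

View pics/pk.png

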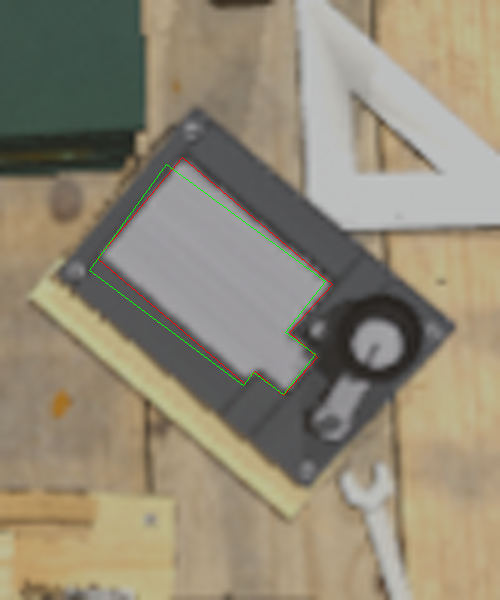

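Emit:
play_rows(claw=[1,1,1,1,1,1,1,1], slide=[[41,-44,-10],[41,-44,-10],[41,-44,-10],[41,-44,-10],[41,-44,-10],[41,-44,-10],[41,-44,-10],[41,-44,-10]], yaw=[-0.103,-0.103,-0.103,-0.103,-0.103,-0.103,-0.103,-0.103], squeeze=40)

```text
t: 2.8
ee_pos: [0.4842, 0.2002, 0.151]
tool_rot: [0.523, 0.852, 0.0, 0.0]
wrist_force: [0.9, -0.2, -0.3]
opening: 1.002
grip_force: 0.0
```

Emit:
play_rows(claw=[1,1,1,1,1,1,1,1], slide=[[5,-8,-30],[0,0,-40],[0,0,-30],[0,0,0],[0,0,0],[0,0,0],[0,0,0],[0,0,0]], yaw=[0,0,0,0,0,0,0,0])

```text
t: 3.8
ee_pos: [0.488, 0.1938, 0.0516]
tool_rot: [0.521, 0.853, 0.0, 0.0]
wrist_force: [0.2, 0.2, -0.6]
opening: 1.002
grip_force: 0.0
```

Run:
```python
from h import *
c=cam("side"); o=get_obs(); print(o["ee_pos"],o["opening"])
cv2.imwrite("pics/a.png",cv2.resize(c["image"][130:240,260:400],None,fx=5,fy=5,interpolation=2)[...,::-1])
print(proj(c,[.4893,.1917,.021]),[ (d["pixel"],d["score"]) for d in landmark_of("side","cover_center")[:1]])
```

```text
[0.48799574 0.19377692 0.05150113] 1.000594350370463
[[317.99345633 203.53607345]] [([320.4, 205.3], 0.79)]
```

View pics/a.png

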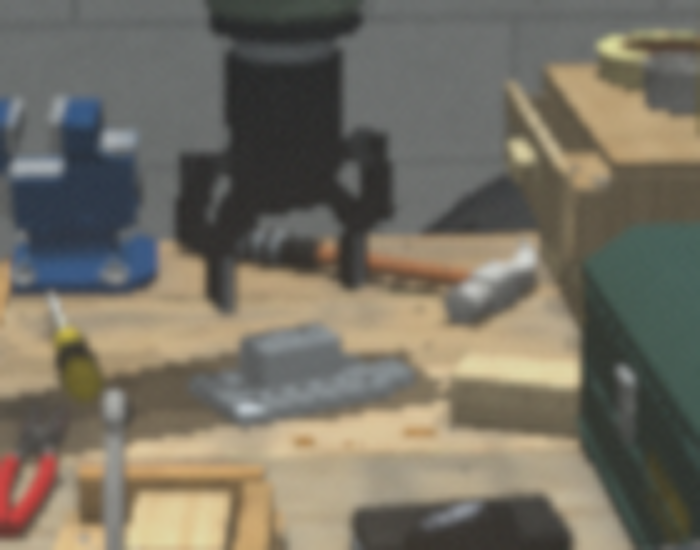

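The picture shows the open fingers at crop (220,290) and (352,270), straddling the housing at (290,350).

Emit:
play_rows(claw=[1,1,1,-1,-1,-1,-1,-1], slide=[[1,-2,-18],[0,0,-14],[0,0,0],[0,0,0],[0,0,0],[0,0,0],[0,0,0],[0,0,0]], yaw=[0,0,0,0,0,0,0,0], squeeze=40)

```text
t: 4.9
ee_pos: [0.4892, 0.1919, 0.02]
tool_rot: [0.521, 0.853, 0.0, 0.0]
wrist_force: [-0.2, 0.5, 6.2]
opening: 0.689
grip_force: 43.3
```

Emit:
play_rows(claw=[0.7,0.7,0.7,-1,-1,-1,-1,-1], slide=[[0,0,0],[0,0,2],[0,0,2],[0,0,0],[0,0,0],[0,0,0],[0,0,10],[0,0,40]], yaw=[0,0,0,0,0,0,0,0], squeeze=40)

```text
t: 5.9
ee_pos: [0.4879, 0.1913, 0.0728]
tool_rot: [0.521, 0.853, -0.001, -0.001]
wrist_force: [0.2, -0.7, -4.0]
opening: 0.69
grip_force: 46.9
```

Emit:
play_rows(claw=[-1,-1,-1,-1,-1,-1,-1,-1], slide=[[-3,-30,14],[-3,-30,14],[-3,-30,14],[-3,-30,14],[-3,-30,14],[-3,-30,14],[-3,-30,14],[-3,-30,14]], yaw=[-0.175,-0.175,-0.175,-0.175,-0.175,-0.175,-0.175,-0.175])

```text
t: 6.9
ee_pos: [0.4645, -0.049, 0.1861]
tool_rot: [0.949, 0.314, 0.0, -0.0]
wrist_force: [-0.6, -0.1, -5.7]
opening: 0.694
grip_force: 46.9
```

Emit:
play_rows(claw=[-1,-1,-1,-1,-1,-1,-1,-1], slide=[[0,-25,0],[0,-25,0],[0,-25,0],[0,-25,0],[0,-25,0],[0,-25,0],[10,-25,0],[10,-25,0]], yaw=[-0.175,-0.175,-0.175,-0.175,-0.175,-0.175,-0.175,-0.175])

```text
t: 7.9
ee_pos: [0.4851, -0.2486, 0.1855]
tool_rot: [0.929, -0.371, -0.0, -0.001]
wrist_force: [0.4, 1.0, -5.1]
opening: 0.686
grip_force: 46.9
```

Emit:
play_rows(claw=[-1,-1,-1,-1,-1,-1,-1,-1], slide=[[25,-1,0],[25,-1,0],[25,-1,0],[25,0,0],[3,0,-20],[0,0,-30],[0,0,-20],[0,0,0]], yaw=[0.011,0,0,0,0,0,0,0])

```text
t: 8.9
ee_pos: [0.5872, -0.251, 0.1142]
tool_rot: [0.931, -0.364, -0.001, -0.0]
wrist_force: [-0.2, -0.5, -3.6]
opening: 0.695
grip_force: 46.8
```

Run:
```python
from h import *
C={n:cam(n) for n in("side","top")}; o=get_obs(); print(o["ee_pos"],o["tool_rot"])
T=o["ee_pos"]; base=T-[0,0,.024]; yaw=np.radians(2*np.degrees(np.arctan2(o["tool_rot"][1],o["tool_rot"][0])))-np.pi/2+np.pi/2
print("cover yaw",np.degrees(yaw))
V=[]
poly=np.array([[-38,56],[38,56],[38,-56],[0,-56],[0,-78],[-28,-78],[-28,-56],[-38,-56]])/1e3
pm=np.array([[-39.5,57.5],[39.5,57.5],[39.5,-57.5],[1.5,-57.5],[1.5,-79.5],[-29.5,-79.5],[-29.5,-57.5],[-39.5,-57.5]])/1e3
for n,(x0,y0) in dict(top=(350,110),side=(310,190)).items():
    v=cv2.resize(C[n]["image"][y0:y0+120,x0:x0+100],None,fx=4,fy=4,interpolation=2)[...,::-1].copy()
    for W,col in((R.from_euler('z',yaw).apply(np.c_[poly,np.zeros(8)+.012])+base,(0,255,0)),(frame(np.radians(-42.86),True).apply(np.c_[pm,np.zeros(8)])+[.5925,-.2561,.065],(0,0,255))):
        cv2.polylines(v,[np.round((proj(C[n],W)-[x0-.5,y0-.5])*4).astype(np.int32)],True,col,1)
    V.append(v)
cv2.imwrite("pics/b.png",np.hstack(V))
```

```text
[ 0.58799354 -0.25154787  0.11607795] [ 9.31549549e-01 -3.63614228e-01  3.57379364e-04  5.75162802e-05]
cover yaw -42.64465255081764
```

View pics/b.png

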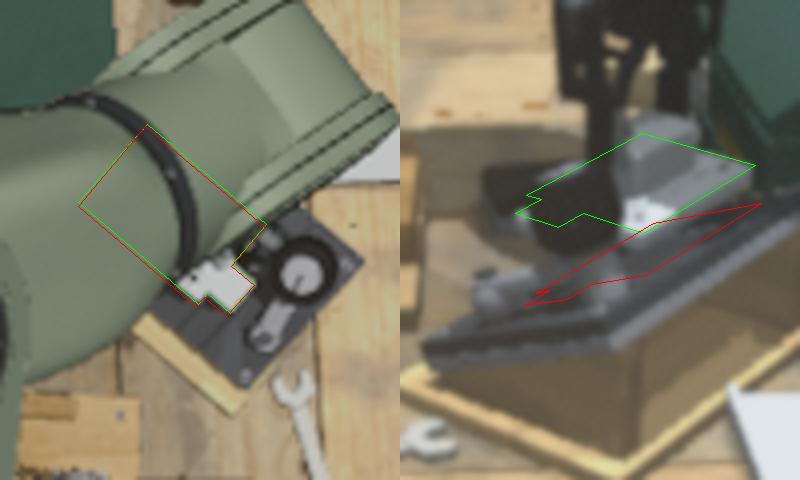

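The top view shows the held cover's lug at crop (230,285), right on the predicted outline. The side view shows the cover above the pocket with nothing in the way, so I'll descend.

Emit:
play_rows(claw=[-1,-1,-1,-1,-1,-1,-1,-1], slide=[[0,0,-12],[0,0,-10],[0,0,0],[-1,1,-3],[0,0,-3],[0,0,-3],[0,0,0],[0,0,0]], yaw=[0,0,0,0,0,0,0,0], squeeze=25)

```text
t: 10.0
ee_pos: [0.5861, -0.2496, 0.085]
tool_rot: [0.932, -0.364, -0.001, -0.001]
wrist_force: [-12.5, 10.3, 16.3]
opening: 0.686
grip_force: 53.1
```

Emit:
play_rows(claw=[-1,-1,-1,-1,-1,-1,-1,-1], slide=[[-1,1,0],[-0.5,0.5,-2],[0,0,-2],[0,0,-2],[0,0,0],[0,0,0],[0,0,0],[0,0,0]], yaw=[0,0,0,0,0,0,0,0], squeeze=20)

```text
t: 11.0
ee_pos: [0.5844, -0.248, 0.0789]
tool_rot: [0.932, -0.364, -0.001, -0.001]
wrist_force: [-14.8, 9.5, 16.6]
opening: 0.689
grip_force: 56.0
```

```bash
cat > v.py <<'E'
from h import *
import sys
C={n:cam(n) for n in("side","top")}; o=get_obs(); print(o["ee_pos"],o["wrist_force"])
V=[]
J=lambda P: frame(np.radians(-42.86),True).apply(P)+[.5925,-.2561,.065]
poly=np.array([[-38,56],[38,56],[38,-56],[0,-56],[0,-78],[-28,-78],[-28,-56],[-38,-56]])/1e3
h=np.array([[-18,30],[18,30],[18,-30],[-18,-30]])/1e3
for n,(x0,y0) in dict(top=(350,110),side=(310,190)).items():
    v=cv2.resize(C[n]["image"][y0:y0+110,x0:x0+100],None,fx=4,fy=4,interpolation=2)[...,::-1].copy()
    for W in (J(np.c_[poly,np.zeros(8)+.002]),J(np.c_[h,np.zeros(4)+.032])):
        cv2.polylines(v,[np.round((proj(C[n],W)-[x0-.5,y0-.5])*4).astype(np.int32)],True,(0,255,0),1)
    V.append(v)
cv2.imwrite(sys.argv[1],np.hstack(V))
E
python3 v.py pics/c.png
```

```text
[ 0.58437617 -0.24793693  0.07888547] [-15.7875438   10.58854883  17.1321192 ]
```

View pics/c.png

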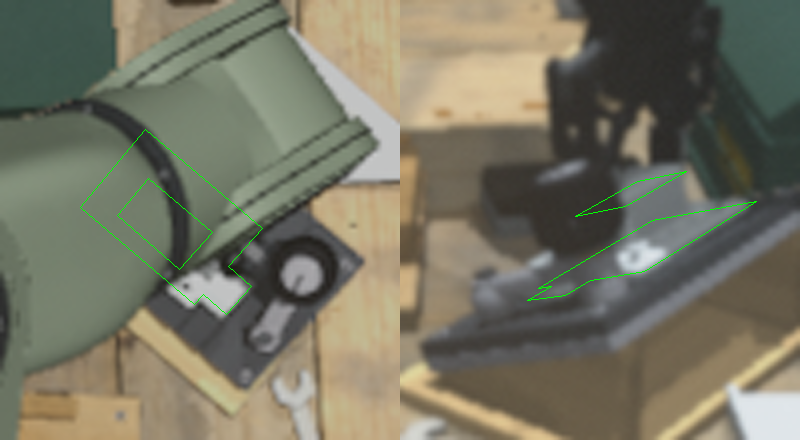

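Emit:
play_rows(claw=[-1,-1,-1,-1,-1,-1,-1,-1], slide=[[0.7,-0.7,-2],[0.7,-0.7,-2],[0,0,-1],[0,0,0],[0,0,0],[0,0,0],[0,0,0],[0,0,0]], yaw=[0,0,0,0,0,0,0,0], squeeze=20)

```text
t: 12.1
ee_pos: [0.5861, -0.2492, 0.0763]
tool_rot: [0.932, -0.363, -0.001, -0.001]
wrist_force: [-26.2, 21.0, 56.0]
opening: 0.693
grip_force: 65.2
```

```bash
python3 v.py pics/d.png
```

```text
[ 0.58604228 -0.24928658  0.07626768] [-24.59955667  21.09436624  56.12857045]
```

View pics/d.png

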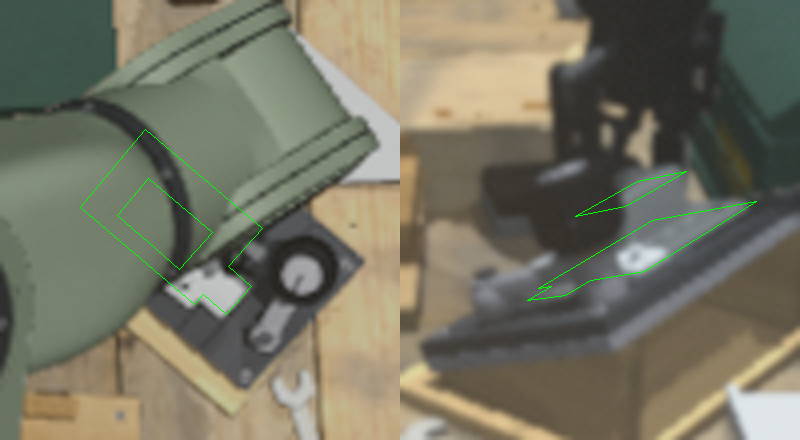

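```bash
cat > w.py <<'E'
from h import *
import sys
C={n:cam(n) for n in("side","top")}
def pose(delta,s,z0=0): # corner +x on the floor, s mm below home
    d=np.radians(delta); Rl=R.from_euler('y',delta,degrees=True)
    c=np.array([.038-s/1e3,0,-.010+z0/1e3]); G=frame(np.radians(-42.86),True)
    return lambda P: G.apply(Rl.apply(P-[.038,0,0])+c)+[.5925,-.2561,.065]
rows=[]
fl=np.array([[-38,56],[38,56],[38,-56],[0,-56],[0,-78],[-28,-78],[-28,-56],[-38,-56]])/1e3
h=np.array([[-18,30],[18,30],[18,-30],[-18,-30]])/1e3
for n,(x0,y0,w,hh,f) in dict(side=(340,225,57,42,7),top=(380,165,40,30,10)).items():
    I=cv2.resize(C[n]["image"][y0:y0+hh,x0:x0+w],None,fx=f,fy=f,interpolation=2)[...,::-1].copy()
    J=I.copy()
    for (d,s),col in zip(((0,0),(8,2),(14,4)),((0,255,0),(0,255,255),(0,0,255))):
        p=pose(d,s)
        for W in(p(np.c_[fl,np.zeros(8)+.012]),p(np.c_[h,np.zeros(4)+.042])):
            cv2.polylines(J,[np.round((proj(C[n],W)-[x0-.5,y0-.5])*f).astype(np.int32)],True,col,1)
    rows.append(cv2.resize(np.hstack([I,J]),(798,295)))
cv2.imwrite(sys.argv[1],np.vstack(rows))
E
python3 w.py pics/e.png
```

```text
(no output)
```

View pics/e.png

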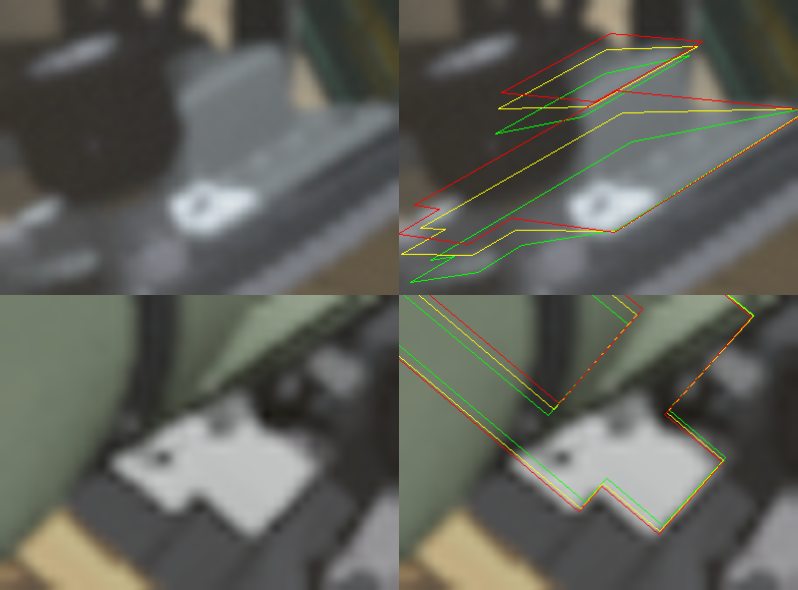

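The side view shows the housing top at crop y≈45. That matches a cover still about 8–10° short of flat, with its low edge on the pocket's lip and roughly 3–4 mm too far down the slope. I'll unload, push it up the slope and press again.

Emit:
play_rows(claw=[-1,-1,-1,-1,-1,-1,-1,-1], slide=[[0,0,2],[0.7,-0.7,0],[0.7,-0.7,0],[0.8,-0.7,0],[0,0,-1],[0,0,0],[0,0,0],[0,0,0]], yaw=[0,0,0,0,0,0,0,0], squeeze=20)

```text
t: 13.3
ee_pos: [0.5864, -0.2497, 0.0762]
tool_rot: [0.932, -0.364, -0.004, -0.002]
wrist_force: [-38.8, 32.2, 54.7]
opening: 0.687
grip_force: 65.6
```

```bash
cat > fit.py <<'E'
from h import *
C={n:cam(n) for n in("side","top")}
G=frame(np.radians(-42.86),True)
def edge(n):
    return C[n]["image"].mean(2)
# top view: mask of bright cover around the lug
I=edge("top"); B=(393,172,416,194); P=I[B[1]:B[3],B[0]:B[2]]
fl=[bx(-38,38,-56,56,12,12),bx(-28,0,-78,-56,12,12)]
def f(p):
    m=render(C["top"],[G.apply(Q+[p[0],p[1],-.010])+[.5925,-.2561,.065] for Q in fl],B)
    k=np.add.outer(np.arange(B[1],B[3])*1.0,np.arange(B[0],B[2])*0.55)>172+.55*416-2
    return -corr(m[k],P[k])
r=nm(f,[0,0],[.004,.003]); print("cover offset in pocket mm (x,y):",np.round(r.x*1e3,1),round(r.fun,3))
print(get_obs()["ee_pos"],get_obs()["wrist_force"])
E
python3 fit.py
```

```text
cover offset in pocket mm (x,y): [-4.6  1.2] -0.922
[ 0.58635651 -0.24966017  0.07624402] [-39.53615306  30.03680836  53.82601767]
```

Emit:
play_rows(claw=[-1,-1,-1,-1,-1,-1,-1,-1], slide=[[0,0,1.5],[0,0,1.5],[1,-0.9,0.6],[1,-0.9,0.6],[1,-0.9,0.6],[0,0,0],[0,0,0],[0,0,0]], yaw=[0,0,0,0,0,0,0,0], squeeze=25)

```text
t: 14.4
ee_pos: [0.5904, -0.253, 0.0791]
tool_rot: [0.932, -0.363, -0.003, -0.001]
wrist_force: [-18.8, 15.9, 13.2]
opening: 0.691
grip_force: 60.7
```

```bash
python3 fit.py
```

```text
cover offset in pocket mm (x,y): [1.3 0.5] -0.951
[ 0.59039191 -0.25304299  0.07911417] [-19.35230413  15.71231433  14.09657583]
```

Emit:
play_rows(claw=[-1,-1,-1,-1,-1,-1,-1,-1], slide=[[-0.5,0.5,-1],[-0.5,0.5,-1],[0,0,-1],[0,0,-1],[0,0,0],[0,0,0],[0,0,0],[0,0,0]], yaw=[0,0,0,0,0,0,0,0], squeeze=20)

```text
t: 15.5
ee_pos: [0.5898, -0.2527, 0.0759]
tool_rot: [0.932, -0.364, -0.002, -0.001]
wrist_force: [-18.3, 16.8, 22.5]
opening: 0.691
grip_force: 63.5
```

```bash
python3 fit.py; python3 w.py pics/f.png
```

```text
cover offset in pocket mm (x,y): [0.7 1. ] -0.938
[ 0.58987536 -0.25266893  0.07592337] [-17.85330433  14.98578028  23.05179152]
```

View pics/f.png

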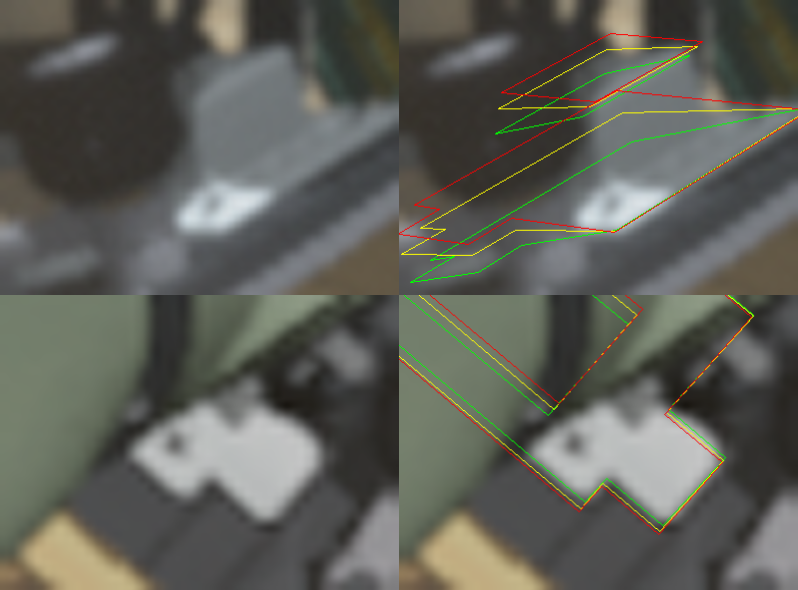

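The top view now shows the lug within about 1 mm of its home outline, but the side view still shows some tilt. I'll ease the fingers open a little so the cover can turn freely, and press on the ribs with the fingertips along the slope normal.

Emit:
play_rows(claw=[0.46,0.46,0.46,0.46,0.46,0.46,0.46,0.46], slide=[[0,0,0],[0,0,0],[0.3,-0.3,-1],[0.3,-0.3,-1],[0.3,-0.3,-1],[0,0,0],[0,0,0],[0,0,0]], yaw=[0,0,0,0,0,0,0,0], squeeze=20)

```text
t: 16.7
ee_pos: [0.5919, -0.2549, 0.0721]
tool_rot: [0.932, -0.364, 0.0, -0.0]
wrist_force: [0.2, -0.1, 0.2]
opening: 0.732
grip_force: 0.0
```

```bash
python3 fit.py
```

```text
cover offset in pocket mm (x,y): [0.5 1. ] -0.943
[ 0.59191254 -0.2548752   0.07208437] [-0.5194767  -0.22755892  0.39060536]
```

Emit:
play_rows(claw=[0.46,0.46,0.46,0.46,0.46,0.46,0.46,0.46], slide=[[-1,1,-1],[-1,1,-1],[-1,1,-1],[0,0,0],[0,0,0],[0,0,0],[0,0,0],[0,0,0]], yaw=[0,0,0,0,0,0,0,0])

```text
t: 17.8
ee_pos: [0.5889, -0.2519, 0.0691]
tool_rot: [0.932, -0.364, -0.0, -0.0]
wrist_force: [0.1, -0.3, 0.5]
opening: 0.731
grip_force: 0.0
```

```bash
python3 fit.py; python3 -c "
from h import *
for n in('side','top'):
    c=cam(n)
    for t,v in(('cover_center',[0,0,.011]),('cover_lug',[-.014,-.066,.002])):
        print(n,t,[(d['pixel'],round(d['score'],2)) for d in landmark_of(n,t)[:1]],proj(c,frame(np.radians(-42.86),True).apply(v)+[.5925,-.2561,.065]))"
```

```text
cover offset in pocket mm (x,y): [-0.4  1.1] -0.91
[ 0.58888687 -0.25192904  0.0690758 ] [ 0.41394998  0.66866613 -0.44121253]
side cover_center [([370.8, 246.9], 0.91)] [[370.32980104 246.69319472]]
side cover_lug [([349.8, 262.5], 0.71)] [[349.2810966  261.84982991]]
top cover_center [([389.9, 162.6], 0.44)] [[391.54491879 164.24132147]]
top cover_lug [([405.8, 181.9], 0.44)] [[405.93727998 181.81576683]]
```

Emit:
play_rows(claw=[0.46,0.46,0.46,0.46,-1,-1,-1,-1], slide=[[0,0,10],[0,0,25],[0,0,30],[0,0,5],[-3,2,0],[-3,3,0],[0,0,0],[0,0,0]], yaw=[0,0,0,0,0,0,0,0])

```text
t: 19.2
ee_pos: [0.5829, -0.2468, 0.1388]
tool_rot: [0.932, -0.364, -0.0, -0.0]
wrist_force: [0.7, -0.3, 0.4]
opening: 0.0
grip_force: 0.0
```

Emit:
play_rows(claw=[-1,-1,-1,-1,-1,-1,-1,-1], slide=[[0,0,-15],[0,0,-15],[0,0,-6],[0,0,-2],[0,0,-1],[0,0,0],[0,0,0],[0,0,0]], yaw=[0,0,0,0,0,0,0,0])

```text
t: 20.2
ee_pos: [0.5829, -0.2469, 0.1002]
tool_rot: [0.932, -0.364, 0.0, -0.0]
wrist_force: [0.0, 0.4, -0.8]
opening: 0.003
grip_force: 0.0
```

Emit:
play_rows(claw=[-1,-1,-1,-1,-1,-1,-1,-1], slide=[[0,0,-1],[0,0,-1],[0,0,0],[0,0,0],[0,0,0],[0,0,0],[0,0,0],[0,0,0]], yaw=[0,0,0,0,0,0,0,0])

```text
t: 21.2
ee_pos: [0.5829, -0.2469, 0.0981]
tool_rot: [0.932, -0.364, 0.0, -0.0]
wrist_force: [-0.4, 0.3, -0.5]
opening: 0.003
grip_force: 0.0
```

```bash
python3 fit.py; python3 -c "
from h import *
print(get_obs()['qpos'].round(2))
for n in('side','top'):
    c=cam(n)
    for t,v in(('cover_center',[0,0,.011]),('cover_lug',[-.014,-.066,.002]),('knob_grip',[.042,-.095,.054])):
        print(n,t,[(d['pixel'],round(d['score'],2)) for d in landmark_of(n,t)[:1]],proj(c,frame(np.radians(-42.86),True).apply(v)+[.5925,-.2561,.065]))"
```

```text
cover offset in pocket mm (x,y): [0.3 1.1] -0.945
[ 0.58291049 -0.24690162  0.09807506] [-0.56234084  0.01440803 -0.74423493]
[ 0.04  1.09  0.77  1.41 -0.84  0.99 -1.31]
side cover_center [([375.0, 255.6], 0.35)] [[370.32980104 246.69319472]]
side cover_lug [([346.4, 263.0], 0.66)] [[349.2810966  261.84982991]]
side knob_grip [([351.5, 234.3], 0.89)] [[352.58396245 239.4972906 ]]
top cover_center [] [[391.54491879 164.24132147]]
top cover_lug [([407.5, 184.0], 0.63)] [[405.93727998 181.81576683]]
top knob_grip [([424.1, 175.4], 0.76)] [[424.86064179 177.43230882]]
```

Emit:
play_rows(claw=[-1,-1,-1,-1,-1,-1,-1,-1], slide=[[0,0,-1],[0,0,-1],[0,0,-1],[0,0,-1],[0,0,0],[0,0,0],[0,0,0],[0,0,0]], yaw=[0,0,0,0,0,0,0,0])

```text
t: 22.7
ee_pos: [0.5832, -0.2472, 0.0969]
tool_rot: [0.932, -0.364, 0.001, -0.0]
wrist_force: [-12.6, 9.4, 45.9]
opening: -0.003
grip_force: 24.3
```

The press met firm contact (48 N) at the height expected for a seated cover. On to the knob.

Emit:
play_rows(claw=[-1,1,1,1,1,1,1,1], slide=[[0,0,50],[0,0,50],[-22,-44,0],[-22,-44,0],[0,0,-20],[0,0,-30],[0,0,-32],[0,0,0]], yaw=[0,0,0.11,0.12,0.12,0,0,0])

```text
t: 23.7
ee_pos: [0.5382, -0.3344, 0.1105]
tool_rot: [0.981, -0.196, -0.001, -0.001]
wrist_force: [0.2, 0.3, 1.1]
opening: 1.001
grip_force: 0.0
```

Emit:
play_rows(claw=[-1,-1,-1,-1,-1,-1,-1,-1], slide=[[0,0,0],[0,0,0],[0,0,0],[0,0,0],[0,0,0],[0,0,0],[0,0,0],[0,0,0]], yaw=[0,0,0,0,-0.175,-0.175,-0.175,-0.175], squeeze=60)

```text
t: 24.7
ee_pos: [0.5409, -0.3345, 0.1145]
tool_rot: [0.853, -0.522, 0.002, -0.001]
wrist_force: [-2.0, 7.8, 30.3]
opening: 0.504
grip_force: 91.9
```

```bash
python3 -c "
from h import *
o=get_obs()
for k in('ee_pos','tool_rot','wrist_force','torque','opening','grip_force'): print(k,np.round(o[k],3))
for n in('side','top'):
    c=cam(n); print(n,[(d['pixel'],round(d['score'],2)) for d in landmark_of(n,'clamp_pad')[:1]],proj(c,frame(np.radians(-42.86),True).apply([-.014,-.066,0])+[.5925,-.2561,.065]))"
```

```text
ee_pos [ 0.541 -0.334  0.114]
tool_rot [ 0.853 -0.522  0.002 -0.001]
wrist_force [-2.04   7.847 30.307]
torque [ 3.112 -2.16   1.56 ]
opening 0.504
grip_force 91.892
side [([349.6, 261.3], 0.37)] [[349.587871   262.72445378]]
top [] [[406.01490408 181.68641392]]
```

Emit:
play_rows(claw=[1,1,1,1,1,1,1,1], slide=[[0,0,0],[0,0,0],[0,0,3],[0,0,0],[0,0,0],[0,0,0],[0,0,0],[0,0,0]], yaw=[0,0,0,0.175,0.175,0.175,0.175,0])

```text
t: 25.9
ee_pos: [0.5389, -0.335, 0.1154]
tool_rot: [0.981, -0.196, 0.0, -0.0]
wrist_force: [0.7, 0.9, 0.2]
opening: 0.998
grip_force: 0.0
```

Emit:
play_rows(claw=[-1,-1,-1,-1,-1,-1,-1,-1], slide=[[0,0,0],[0,0,0],[0,0,0],[0,0,0],[0,0,0],[0,0,0],[0,0,0],[0,0,0]], yaw=[0,0,0,0,-0.175,-0.175,-0.175,-0.175])

```text
t: 26.9
ee_pos: [0.5409, -0.3344, 0.1166]
tool_rot: [0.853, -0.522, 0.002, -0.001]
wrist_force: [-1.7, 7.5, 29.4]
opening: 0.507
grip_force: 89.6
```

```bash
python3 -c "
from h import *
o=get_obs()
for k in('ee_pos','tool_rot','wrist_force','torque','opening','grip_force'): print(k,np.round(o[k],3))
c=cam('side'); print([(d['pixel'],round(d['score'],2)) for d in landmark_of('side','clamp_pad')[:2]])
c=cam('top');print([(d['pixel'],round(d['score'],2)) for d in landmark_of('top','clamp_pad')[:2]])"
```

```text
ee_pos [ 0.541 -0.334  0.117]
tool_rot [ 0.853 -0.522  0.002 -0.001]
wrist_force [-1.692  7.534 29.367]
torque [ 3.174 -2.112  1.96 ]
opening 0.507
grip_force 89.569
[([351.2, 259.1], 0.56)]
[]
```

Emit:
play_rows(claw=[1,1,1,1,1,1,1,1], slide=[[0,0,0],[0,0,0],[0,0,0],[0,0,0],[0,0,0],[0,0,0],[0,0,0],[0,0,0]], yaw=[0,0,0,0.175,0.175,0.175,0.175,0])

```text
t: 28.1
ee_pos: [0.5389, -0.335, 0.1151]
tool_rot: [0.981, -0.196, 0.0, -0.0]
wrist_force: [1.0, 0.7, 0.4]
opening: 1.0
grip_force: 0.0
```

Emit:
play_rows(claw=[-1,-1,-1,-1,-1,-1,-1,-1], slide=[[0,0,0],[0,0,0],[0,0,0],[0,0,0],[0,0,0],[0,0,0],[0,0,0],[0,0,0]], yaw=[0,0,0,0,-0.175,-0.175,-0.175,-0.175])

```text
t: 29.1
ee_pos: [0.5407, -0.3343, 0.1164]
tool_rot: [0.853, -0.522, 0.002, -0.001]
wrist_force: [1.3, 9.2, 24.6]
opening: 0.509
grip_force: 83.0
```

Emit:
play_rows(claw=[1,1,1,1,1,1,1,1], slide=[[0,0,0],[0,0,0],[0,0,0],[0,0,40],[0,0,50],[-60,0,0],[-60,10,0],[-60,20,0]], yaw=[0,0,0,0,0,0,0,0])

```text
t: 30.1
ee_pos: [0.3574, -0.3047, 0.2051]
tool_rot: [0.854, -0.52, 0.0, 0.0]
wrist_force: [0.3, -2.3, 0.4]
opening: 1.0
grip_force: 0.0
```

```bash
python3 v.py pics/g.png; python3 fit.py
python3 - <<'E'
from h import *
for n in('side','top'):
    c=cam(n)
    for t,v in(('cover_center',[0,0,.011]),('cover_lug',[-.014,-.066,.002]),('clamp_pad',[-.014,-.066,0])):
        print(n,t,[(d['pixel'],round(d['score'],2)) for d in landmark_of(n,t)[:1]],proj(c,frame(np.radians(-42.86),True).apply(v)+[.5925,-.2561,.065]))
E
```

```text
[ 0.35412239 -0.3025471   0.20534815] [ 1.99435926 -0.24357619  0.01653735]
cover offset in pocket mm (x,y): [ 2.3 -0.7] -0.794
[ 0.35957892 -0.30499096  0.20546048] [ 1.17944848 -0.67013419 -0.06646073]
side cover_center [([370.6, 246.5], 0.93)] [[370.32980104 246.69319472]]
side cover_lug [([347.9, 262.7], 0.64)] [[349.2810966  261.84982991]]
side clamp_pad [([371.7, 257.3], 0.34)] [[349.587871   262.72445378]]
top cover_center [([391.4, 163.6], 0.66)] [[391.54491879 164.24132147]]
top cover_lug [([403.9, 182.3], 0.6)] [[405.93727998 181.81576683]]
top clamp_pad [] [[406.01490408 181.68641392]]
```

View pics/g.png

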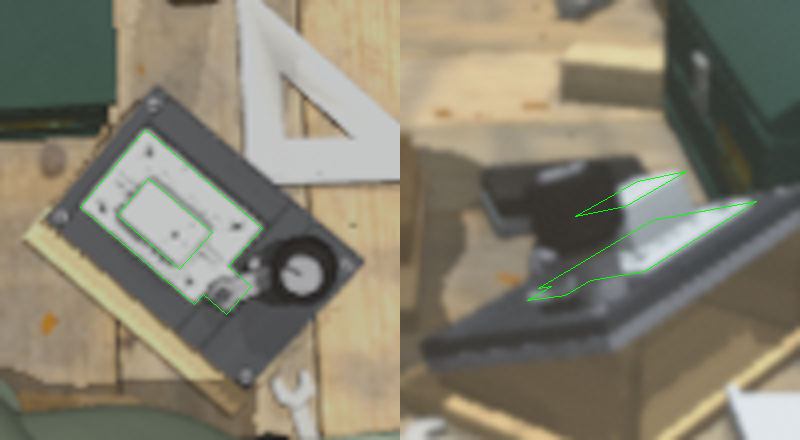

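The last picture shows the cover lying on its home outline (top (170,220)). The clamp arm runs from the knob at (303,272) to the lug at (222,292). I'll check how far the knob and arm have turned.

Run:
```python
from h import *
c=cam("top"); a=cv2.imread("pics/top0.png").astype(np.float32).mean(2); b=c["image"].astype(np.float32).mean(2)
J=lambda v: proj(c,frame(np.radians(-42.86),True).apply(np.array(v)/1e3)+[.5925,-.2561,.065])[0]
k=J([42,-95,67]); print("knob top",k)
def pol(I,k):  # mean darkness by angle on the cap
    th=np.radians(np.arange(0,360,3)); r=np.linspace(1.5,4,6)
    X=(k[0]+np.outer(r,np.cos(th))).astype(np.float32);Y=(k[1]+np.outer(r,np.sin(th))).astype(np.float32)
    return cv2.remap(I,X,Y,cv2.INTER_CUBIC).mean(0)
def capc(I):
    p=I[int(k[1])-8:int(k[1])+9,int(k[0])-8:int(k[0])+9]; m=(p>110)
    ys,xs=np.nonzero(m&(np.hypot(*(np.mgrid[-8:9,-8:9]))<7)); return np.array([int(k[0])-8+xs.mean(),int(k[1])-8+ys.mean()])
for n,I in(("before",a),("now",b)):
    cc=capc(I); q=pol(I,cc); print(n,cc.round(1),"dark mark at deg",np.argsort(q)[:4]*3)
# arm: sample brightness along arm directions at n=24 round the pivot (angle from -x axis towards the pocket +y)
for n,I in(("before",a),("now",b)):
    s=[]
    for d in range(-60,120,5):
        e=np.radians(d); P=[J([42-r*np.cos(e),-95+r*np.sin(e),24]) for r in range(34,60,4)]
        s.append(np.mean([I[int(round(p[1])),int(round(p[0]))] for p in P]))
    print(n,dict(zip(range(-60,120,5),np.round(s).astype(int).tolist())))
```

```text
knob top [424.50894623 178.28711684]
before [425.1 178.2] dark mark at deg [120 117 123 114]
now [425.  178.3] dark mark at deg [207 210 204 213]
before {-60: 153, -55: 137, -50: 101, -45: 116, -40: 97, -35: 88, -30: 84, -25: 106, -20: 135, -15: 136, -10: 136, -5: 104, 0: 61, 5: 65, 10: 66, 15: 64, 20: 92, 25: 110, 30: 112, 35: 109, 40: 107, 45: 106, 50: 111, 55: 113, 60: 118, 65: 131, 70: 130, 75: 134, 80: 136, 85: 134, 90: 128, 95: 76, 100: 80, 105: 82, 110: 82, 115: 82}
now {-60: 160, -55: 144, -50: 106, -45: 122, -40: 102, -35: 92, -30: 82, -25: 79, -20: 77, -15: 77, -10: 76, -5: 74, 0: 70, 5: 68, 10: 68, 15: 78, 20: 140, 25: 142, 30: 145, 35: 147, 40: 135, 45: 129, 50: 120, 55: 128, 60: 139, 65: 155, 70: 154, 75: 150, 80: 141, 85: 156, 90: 148, 95: 79, 100: 85, 105: 87, 110: 87, 115: 87}
```

```bash
python3 -c "
from rig import *
o=get_obs();print(o['t'],o['wrist_force'])
print(close_job())"
```

```text
30.75 [-0.14434961 -0.77844923  0.04603373]
the job is handed in; nothing more can be done
None
```

I handed the job in at about 31 s. In the last picture the cover lies on its home outline in the pocket and the clamp arm is over the lug. The knob has turned about 1.55 rad, enough to bring the arm to its stop and click the clutch. I inferred the stop and the click from that turn; I didn't see either directly.

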